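# Pack a clay sample tile and snap its case cover on

### The arm

A 6-joint arm with a two-finger parallel gripper is mounted at the origin on the work surface. World frame = base frame: x ahead of the robot, y to its left, z up, the work surface at z = 0. Lengths are in m, angles in rad, forces in N, time in s.
With the tool pointing down it reaches from about 0.25 to 0.775 m from the base axis. Payload 4 kg.
Tool frame: the origin (TCP) lies midway between the tips of the shut fingers; the grasp point (between the pads) lies 19 mm behind it; z points along the fingers, y is the direction in which the jaws open and shut (so a half turn about z gives the same grasp; the last joint's range is limited). The gripper opens to 85 mm and grips with 20 to 120 N. Pads are 22 mm wide; open, the fingers measure 114 mm over their backs; the gripper's body (76 mm by 85 mm) begins 54 mm behind the grasp point. The pads swing forward as they close: fully open they stand 13 mm farther back than shut.
Start: joints at [-1.241, 0.087, 1.371, -0, 1.684, -0.103], TCP at [0.231, -0.499, 0.231] pointing down, gripper open.
Joint ranges: [-3.1, 3.1], [-0.76, 2.03], [0.27, 2.55], [-1.08, 4.22], [0.17, 2.65], [-2.57, 2.57]. Speed limits (rad/s): [2.79, 2.79, 3.14, 3.14, 3.14, 3.14].

### API

Orientations are given as a 3x3 rotation matrix whose columns are the frame's x, y, z axes.
In Python, from workcell import env gives the robot as it stands.
- The arm moves only by the tool step_arm, never from a script. Its argument "deltas" is a list of rows, each a list of 7 numbers: the finger opening in mm, from 0 to 85.4, then the shift along the tool's x, y, z in units of 30 mm (1.0 is 30 mm), then the turn, a rotation vector about the tool's x, y, z in units of 5 degrees (1.0 is 5 degrees). A call has 1 to 12 rows; each row is the pose to reach, as a shift and turn from the pose commanded when the call began, along the tool's axes at that moment; what a row does not reach only later rows make up. A row lasts 1/12 s, in which the tool goes at most 41.7 mm and 7.16 degrees, less where a joint would pass 70% of its speed; a pose out of reach is approached as far as the arm can. A call with a gripper value outside its range is refused whole. The fingers move at their own pace and stop on an object; "squeeze" is the grip in N (left out, the last holds). Time passes only in rows, so rows that repeat a pose let the fingers close. It gives the time, the measured TCP pose, the force and the opening at its end, in the units of the state.
- env.get_obs(): the state, without advancing time (a new reading comes with each control period).
- env.snapshot(name): name is "scene" or "side" or "wrist"; returns a dict with "image" (480x640x3 uint8, blue, green, red), "fx", "fy", "cx", "cy" (pixels), "rvec" (rotation vector, rad) and "tvec" (3), from world to camera coordinates, as OpenCV has them; the wrist camera has in their place "T_tool_cam" (4x4, takes a point from camera to tool coordinates, whose origin is the TCP and whose axes are the flange's). Camera axes: x right, y down, z forward; pixel columns grow to the right and rows downward; lengths in m; the calibration is good to about 2 mm. A picture is of the moment at which its call begins: read the wrist's pose just before it. There is no depth.
- env.sign_off(): hands the job in, once; it reports no verdict.
The state is a dict: "t": time; "joints": joint angles; "joint_vel": joint speeds; "joint_efforts": joint torques, N m; "tool_pos": TCP position; "orientation": TCP orientation; "contact_force": force on the tool from outside, world axes, zero at the start; "torque": the same for the moment, N m; "opening": opening from 0.0 (shut) to 1.0 (fully open).
Only numpy, scipy, OpenCV 4.12 (cv2) and the standard library are available. Lean on these libraries where they do the work, as an engineer would, in place of code of your own. Each camera call takes 0.05 s, during which the arm holds its last target.

### The job

Pack the square 40 mm clay tile: lay it flat in the open case tray on the sprung nest, then put the case cover on and press it straight down until it snaps home on both catches. Keep pressing after the snap and finish like that, still holding the cover down with the sprung plate pushed at least 3 mm below its rest height. Leave the other three clay tiles where they lie.

Things in the scene. Friction and masses are not known exactly. Their poses are not given: they have to be found in the camera images.
- tile_mid (a point): The square terracotta tile to pack, 40 x 40 x 12 mm with a ribbed top and about 36 g (25 to 51 g); the point is its centre, half-way up, z up. It starts flat on the white display board, whose top is 10 mm above the table (z = 0.010).
- tray_floor (a point): Grey case tray on the nest's plate: centre of its inner floor, z up; sinks with the plate. Recess 45 x 45 x 14 mm deep; tray 52 x 52 mm outside, underside (plate top) 6 mm below this point. The y sides have 30 mm wide finger notches in the middle, down to the floor, so a tile held by its y sides can be set right down. The x sides are whole walls, each with a sprung catch.
- nest: Sprung nest fixed to the board, placed and turned anew each time, axes as the tray's: aluminium housing 130 x 130 x 16 mm, origin under its centre, and above it a steel plate 104 x 104 mm, top 38 mm above the origin, that carries the tray.
- cover_grip (a point): Loose grey case cover, 60 g (42 to 84): centre of the grip bar on its top, z up. Bar 50 mm along x, 12 mm wide along y, 20 mm high (10 above and below this point). Fully home on the tray walls this point is 28 mm above tray_floor; first touch of the catches at about 39 mm. The push rises to 8 to 15 N, then suddenly drops some 5 mm before home.
- nest_plate (a joint): How far the sprung plate with the tray is pushed down, m: 0 at rest, 0.012 at its stop. It begins to move at a push of about 3 N and then takes 1.5 N more for each mm.
- catch_a (a joint): How far the catch on the +x side, a 12 mm wide nose sticking 5 mm out of the tray wall with a ramp on top, is pushed in, m: 0 when out (as at the start, and again when snapped into the cover's window), about 0.003 while the skirt's lower edge passes it.
- catch_b (a joint): The same for the catch on the tray's -x side.
- tile_long_mid (a point): Another terracotta tile, oblong, 60 x 28 x 12 mm, point at its centre: leave it.
- tile_small_mid (a point): Another terracotta tile, square but only 24 x 24 x 12 mm, point at its centre: leave it.
- tile_round_mid (a point): Another terracotta tile, round, 40 mm across and 12 mm high, point at its centre: leave it.
- cover: The whole cover, 64 x 64 x 42 mm; origin at the centre of its lower edge, 32 mm below cover_grip, same axes. Skirt 18 mm deep, 56 x 56 mm inside, under a 4 mm top plate. Each x side has a 20 mm wide window for a catch, the y sides are plain: its x sides go over the tray's catches, either way round; a quarter turn off it will not snap.
Mind the look-alikes: they are no part of the job. Leave any green, pink or yellow look-alike of the part that bears tile_mid alone.

How it is judged:
On the way, in this order (a step that is already met when the one before it is completed fails the run):
1. the 40 mm square tile lies flat in the tray (x of tile_mid in the frame of tray_floor between -0.0035 and 0.0035 m and y of tile_mid in the frame of tray_floor between -0.0035 and 0.0035 m and z of tile_mid in the frame of tray_floor between 0.004 and 0.008 m and angle between tile_mid's own z axis and vertical below 0.08 rad), for 0.2 s.
2. the cover is fully home with both catches snapped out into its windows (x of cover_grip in the frame of tray_floor between -0.003 and 0.003 m and y of cover_grip in the frame of tray_floor between -0.003 and 0.003 m and z of cover_grip in the frame of tray_floor between 0.026 and 0.0295 m and angle between cover_grip's own z axis and vertical below 0.06 rad and value of joint each of catch_a, catch_b below 0.0015 m), for 0.2 s.
At the end, for the whole second after the job is handed in: Tile flat in the tray (within 3.5 mm of its middle, 6 +- 2 mm above the floor); cover home (within 3 mm of the middle, under 29.5 mm above the floor, level), both catches out (under 1.5 mm in); robot still on the cover, plate held down over 2 mm (all of step 1 and all of step 2 and value of joint nest_plate above 0.002 m and contact force between any of the fingers, the arm and cover above 1 N); the arm keeps its last pose, push and grip.
It fails at once if another clay tile is moved by more than 20 mm (distance of any of tile_long_mid, tile_small_mid, tile_round_mid from where it was at the start of the episode above 0.02 m).
It also fails if it takes over 66 s, if anything falls off the work surface, if the arm or the gripper's body presses on something with over 40 N, if the wrist force passes 120 N, or if a joint passes its speed limit or range.

## Working session

There is one attempt and no reset: what is moved stays moved. The work goes in short steps, Python scripts to look and compute and a tool call to move; the robot and the scene stay as the last step left them, time stands still between calls to the robot, and variables do not carry over. Pictures are saved under pics/ and viewed, and the job is handed in when it is done.

Besides the shell and the picture viewer there is one more tool, called after ">>>" by a JSON object that holds its "op" and its "data". step_arm: Moves the arm, as the interface text tells. Its arguments: {"type":"object","properties":{"deltas":{"type":"array","items":{"type":"array","items":{"type":"number"}}},"squeeze":{"type":"number"}},"required":["deltas"]}

```bash
ls; mkdir -p pics
python3 - <<'E'
from workcell import env
import cv2
print(env.get_obs())
for n in ["scene","side","wrist"]:
    s=env.snapshot(n); cv2.imwrite(f"pics/{n}0.png",s["image"]); print({k:v for k,v in s.items() if k!="image"})
E
```

```text
pics
{'t': 0.0, 'joints': array([-1.24111640e+00,  8.79687859e-02,  1.37230877e+00,  1.46916106e-05,
        1.68359255e+00, -1.03099376e-01]), 'joint_vel': array([-1.31025656e-04, -1.01798014e-03, -5.73900843e-04, -2.43882340e-04,
       -3.43036761e-04,  7.95532676e-05]), 'joint_efforts': array([-3.73072262e-04, -3.51865411e+01, -3.13272214e+01, -2.33994579e-04,
        1.10023393e-02,  1.48681920e-06]), 'tool_pos': array([ 0.23050131, -0.49880476,  0.23010394]), 'orientation': array([[ 9.07803035e-01,  4.19396144e-01, -7.23488351e-04],
       [ 4.19396694e-01, -9.07800501e-01,  2.15952130e-03],
       [ 2.48911816e-04, -2.26384861e-03, -9.99997407e-01]]), 'contact_force': array([ 0.14455544, -0.33875762, -0.0818394 ]), 'torque': array([-0.0258052 ,  0.02090351, -0.05844052]), 'opening': 1.0002325039880755}
{'fx': 446.64002710259604, 'fy': 446.64002710259604, 'cx': 319.5372064507438, 'cy': 230.56431046571228, 'rvec': array([ 2.16903399,  0.87155128, -0.3921014 ]), 'tvec': array([-0.22184224, -0.20878081,  1.17012331])}
{'fx': 458.2680280277307, 'fy': 458.2680280277307, 'cx': 316.8413298513276, 'cy': 232.50977473526441, 'rvec': array([ 0.89376273, -2.45357584,  1.11353942]), 'tvec': array([0.24126407, 0.257938  , 0.72853067])}
{'fx': 389.36385628415337, 'fy': 389.36385628415337, 'cx': 314.25519814937496, 'cy': 243.64463585952132, 'T_tool_cam': array([[-2.49620961e-04, -9.51077011e-01, -3.08953812e-01,
         7.93866854e-02],
       [ 9.99999942e-01, -3.09548317e-04,  1.44951576e-04,
        -4.25979300e-05],
       [-2.33496244e-04, -3.08953757e-01,  9.51077032e-01,
        -1.42038095e-01],
       [ 0.00000000e+00,  0.00000000e+00,  0.00000000e+00,
         1.00000000e+00]])}
```

View pics/scene0.png

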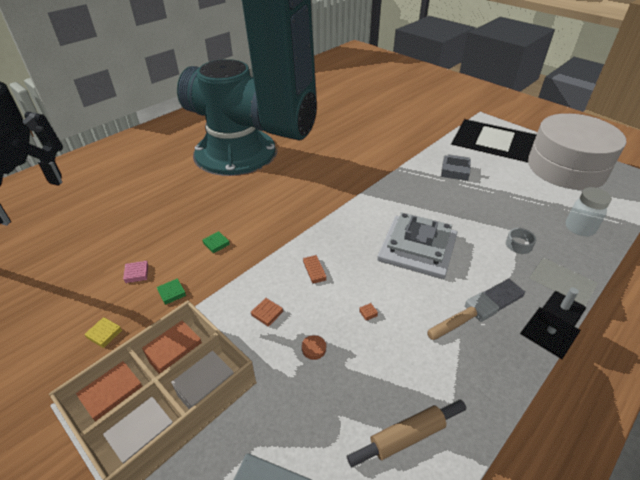

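View pics/side0.png

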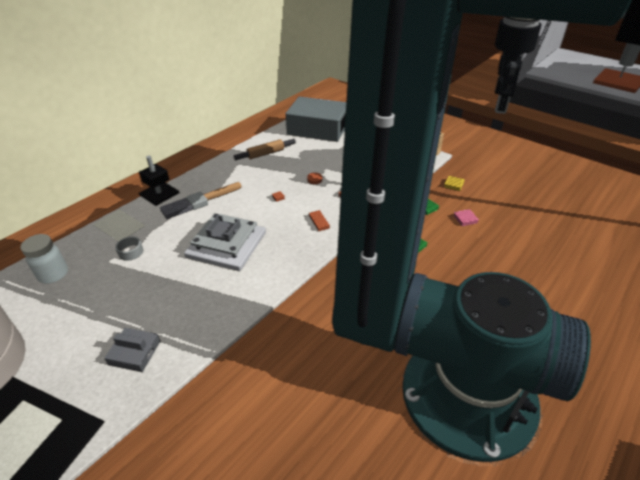

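View pics/wrist0.png

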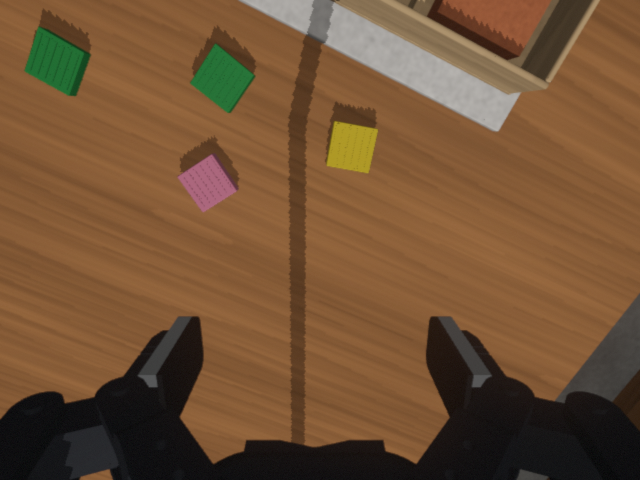

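The scene view shows the square tile near (267,311), the oblong one at (315,268), the small one at (369,311), the round one at (314,346), the nest at (418,242) and the cover at (457,166). I'll enlarge these areas and compute rough positions.

```bash
cat > h.py <<'E'
import cv2, numpy as np
from workcell import env
def ray(s,uv,obs=None):
    K=np.array([[s["fx"],0,s["cx"]],[0,s["fy"],s["cy"]],[0,0,1]])
    d=np.linalg.inv(K)@np.array([uv[0],uv[1],1.])
    if "rvec" in s:
        R=cv2.Rodrigues(s["rvec"])[0]; return -R.T@s["tvec"], R.T@d
    T=np.eye(4); T[:3,:3]=obs["orientation"]; T[:3,3]=obs["tool_pos"]; T=T@s["T_tool_cam"]
    return T[:3,3],T[:3,:3]@d
def onz(s,uv,z,obs=None):
    o,d=ray(s,uv,obs); return o+d*(z-o[2])/d[2]
def proj(s,p,obs=None):
    p=np.atleast_2d(np.array(p,float))
    K=np.array([[s["fx"],0,s["cx"]],[0,s["fy"],s["cy"]],[0,0,1]])
    if "rvec" in s:
        R=cv2.Rodrigues(s["rvec"])[0]; c=p@R.T+s["tvec"]
    else:
        T=np.eye(4); T[:3,:3]=obs["orientation"]; T[:3,3]=obs["tool_pos"]; T=np.linalg.inv(T@s["T_tool_cam"])
        c=p@T[:3,:3].T+T[:3,3]
    q=c@K.T; return q[:,:2]/q[:,2:]
def shot(name,fn,crop=None,k=1):
    import pickle
    o=env.get_obs(); s=env.snapshot(name); pickle.dump((o,s),open(fn+".pkl","wb"))
    save(s,fn,crop,k); return o,s
def save(s,fn,crop=None,k=1):
    im=s["image"]
    if crop: x0,y0,x1,y1=crop; im=im[y0:y1,x0:x1]
    cv2.imwrite(fn+".png",cv2.resize(im,None,fx=k,fy=k,interpolation=cv2.INTER_CUBIC))
def load(fn):
    import pickle; return pickle.load(open(fn+".pkl","rb"))
E
python3 - <<'E'
from h import *
o,s=shot("scene","pics/s1",(370,130,520,290),4)
save(s,"pics/s1b",(230,230,400,370),4)
for n,uv,z in [("tile",(267,308),.022),("long",(315,266),.022),("small",(369,309),.022),("round",(314,342),.022),("nest",(420,235),.05),("cover",(457,160),.05),("trap yellow",(103,330),.012)]:
    p=onz(s,uv,z); print(n,p.round(3),np.hypot(p[0],p[1]).round(3))
E
```

```text
tile [ 0.465 -0.292  0.022] 0.549
long [ 0.456 -0.166  0.022] 0.485
small [ 0.592 -0.174  0.022] 0.617
round [ 0.57  -0.285  0.022] 0.637
nest [0.563 0.012 0.05 ] 0.563
cover [0.477 0.288 0.05 ] 0.557
trap yellow [ 0.297 -0.506  0.012] 0.586
```

View pics/s1.png

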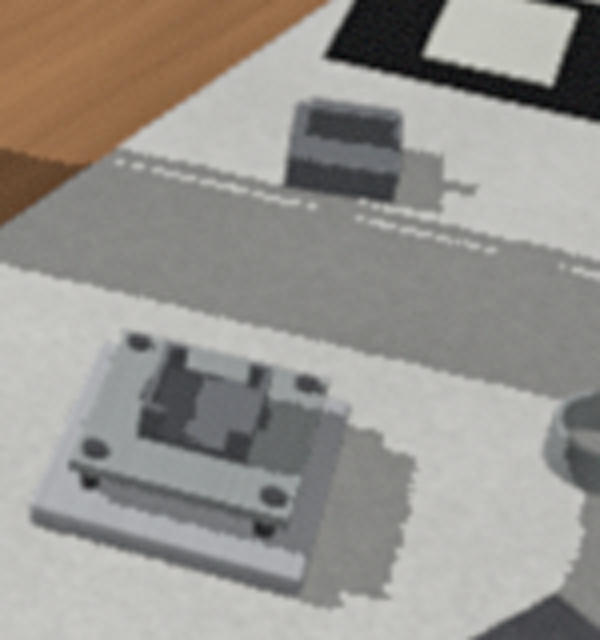

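View pics/s1b.png

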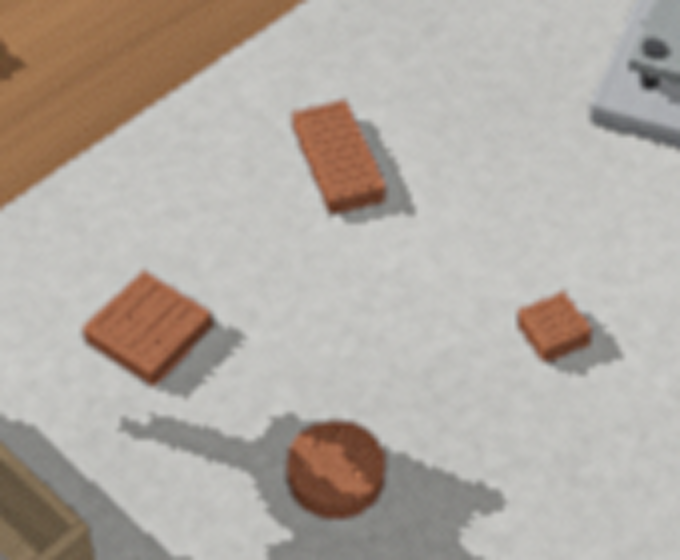

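The square tile is alone at about (0.465,-0.292). I'll move above it for a wrist view.

>>> {"op": "step_arm", "data": {"deltas": [[85,10,-3,2,0,0,0],[85,10,-3,2,0,0,0],[85,10,-3,2,0,0,0],[85,10,-3,2,0,0,0],[85,10,-3,2,0,0,0],[85,10,-3,2,0,0,0],[85,10,-3,2,0,0,0],[85,10,-3,2,0,0,0],[85,10,-3,2,0,0,0],[85,10,-3,2,0,0,0],[85,10,-3,2,0,0,0],[85,10,-3,2,0,0,0]]}}

```text
t: 1.2
tool_pos: [0.4646, -0.2928, 0.1717]
orientation: [[0.908, 0.418, 0.0], [0.418, -0.908, -0.001], [-0.0, 0.001, -1.0]]
contact_force: [-1.0, -0.1, 0.7]
opening: 1.0
```

Run:
```python
from h import *
o,s=shot("wrist","pics/w1")
print(o["t"],o["tool_pos"],o["orientation"])
```

```text
1.2 [ 0.46456462 -0.29283763  0.1716612 ] [[ 9.08460166e-01  4.17971442e-01  3.64943668e-05]
 [ 4.17971334e-01 -9.08459860e-01 -8.04510212e-04]
 [-3.03108626e-04  7.46119079e-04 -9.99999676e-01]]
```

View pics/w1.png

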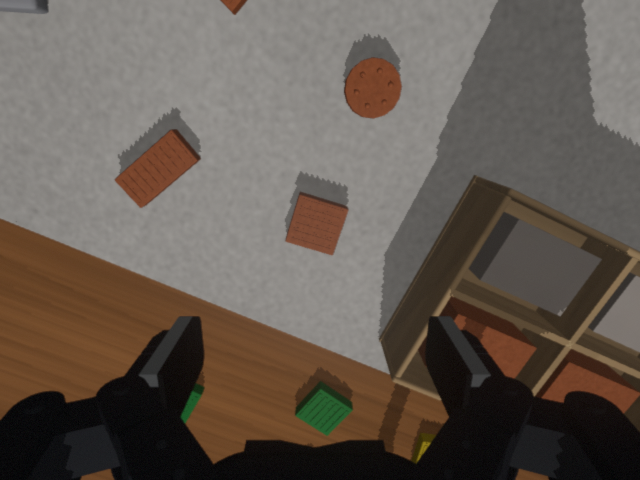

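The tile is at (317,224). I'll enlarge it for its corners.

Run:
```python
from h import *
o,s=load("pics/w1"); save(s,"pics/w1c",(270,170,370,270),6)
```

```text
(no output)
```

View pics/w1c.png

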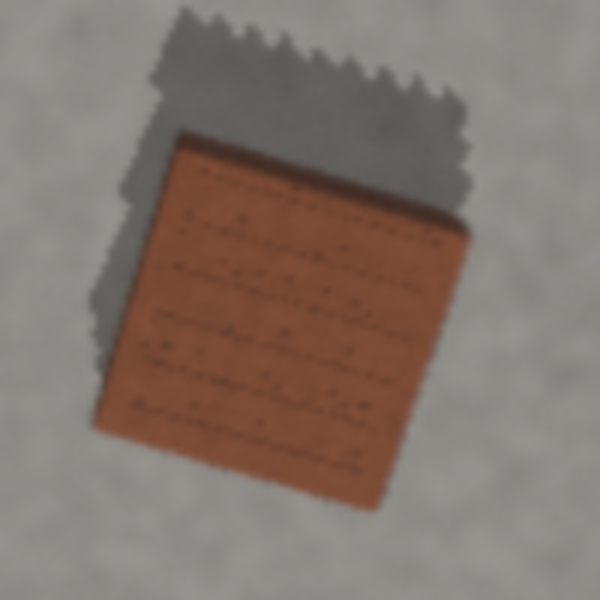

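Run:
```python
from h import *
o,s=load("pics/w1")
c=[(180,148),(468,238),(380,510),(95,428)]
P=np.array([onz(s,(270+a/6-.4,170+b/6-.4),.022,o) for a,b in c]); print(P.round(4), P.mean(0))
for i in range(4):
    e=P[(i+1)%4]-P[i]; print(np.linalg.norm(e).round(4), np.degrees(np.arctan2(e[1],e[0])).round(1))
R=o["orientation"]; print("tool y az",np.degrees(np.arctan2(R[1,1],R[0,1])))
print("tool delta units",R.T@(np.r_[P.mean(0)[:2],.171]-o["tool_pos"])/.03)
```

```text
[[ 0.4817 -0.2729  0.022 ]
 [ 0.4864 -0.311   0.022 ]
 [ 0.4485 -0.3167  0.022 ]
 [ 0.4432 -0.2779  0.022 ]] [ 0.46493746 -0.29462256  0.022     ]
0.0384 -82.9
0.0384 -171.5
0.0392 97.8
0.0388 7.4
tool y az -65.2934104245814
tool delta units [-0.01357127  0.05922936  0.02208842]
```

Edges of 38–39 mm agree with 40 mm. The centre is (0.465,-0.2946) and the tool needs to turn about 3.4 units. Next I descend and grip.

>>> {"op": "step_arm", "data": {"deltas": [[85,0,0.05,0,0,0,1.4],[85,0,0.05,1,0,0,2.8],[85,0,0.05,2,0,0,3.4],[85,0,0.05,3,0,0,3.4],[85,0,0.05,4,0,0,3.4],[85,0,0.05,5,0,0,3.4],[85,0,0.05,5.28,0,0,3.4],[85,0,0.05,5.28,0,0,3.4],[85,0,0.05,5.28,0,0,3.4]]}}

```text
t: 2.0
tool_pos: [0.466, -0.2942, 0.0139]
orientation: [[0.991, 0.134, 0.001], [0.134, -0.991, -0.001], [0.001, 0.001, -1.0]]
contact_force: [1.1, 0.4, 0.7]
opening: 0.995
```

>>> {"op": "step_arm", "data": {"deltas": [[30,0,0,0,0,0,0],[30,0,0,0,0,0,0],[30,0,0,0,0,0,0],[30,0,0,0,0,0,0],[30,0,0,0,0,0,0],[30,0,0,0,0,0,0],[30,0,0,0,0,0,0],[30,0,0,0,0,0,0]], "squeeze": 40}}

```text
t: 2.67
tool_pos: [0.467, -0.294, 0.0149]
orientation: [[0.991, 0.136, 0.003], [0.136, -0.991, -0.002], [0.002, 0.003, -1.0]]
contact_force: [-0.3, 0.2, 5.6]
opening: 0.448
```

Run:
```python
from h import *
o,s=shot("wrist","pics/w2")
print(o["t"],o["tool_pos"],o["opening"]*85.4,o["contact_force"])
```

```text
2.6667 [ 0.4670406  -0.29397104  0.01486355] 38.21872455274207 [-0.26218521  0.17322533  5.5631463 ]
```

View pics/w2.png

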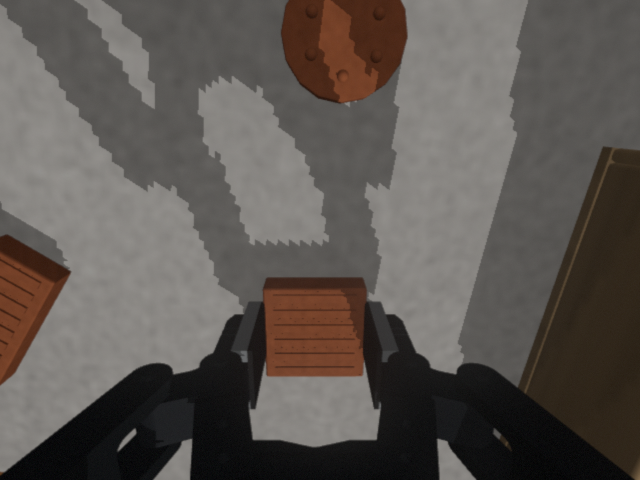

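The tile sits square between the pads (rows 277–376) with the opening reading 38 mm. I'll lift and move to view the nest.

>>> {"op": "step_arm", "data": {"deltas": [[30,0,0,-0.5,0,0,0],[30,0,0,-1.5,0,0,0],[30,0,0,-2.5,0,0,0],[30,0.5,-1,-3.7,0,0,0],[30,0.8,-2,-5,0,0,0],[30,1.2,-3.3,-5,0,0,0],[30,1.6,-4.6,-5,0,0,0],[30,2,-5.9,-5,0,0,0],[30,2.3,-7.2,-5,0,0,0],[30,2.6,-8.5,-5,0,0,0],[30,2.6,-9.7,-5,0,0,0],[30,2.6,-9.7,-5,0,0,0]]}}

```text
t: 3.72
tool_pos: [0.5026, 0.0129, 0.1628]
orientation: [[0.99, 0.144, -0.001], [0.144, -0.99, 0.005], [-0.0, -0.005, -1.0]]
contact_force: [-0.3, 0.3, -0.4]
opening: 0.45
```

>>> {"op": "step_arm", "data": {"deltas": [[30,0,0,0,0,0,0],[30,0,0,0,0,0,0],[30,0,0,0,0,0,0]]}}

```text
t: 3.97
tool_pos: [0.5037, 0.0046, 0.1628]
orientation: [[0.991, 0.134, -0.0], [0.134, -0.991, -0.001], [-0.0, 0.001, -1.0]]
contact_force: [0.2, 0.1, 0.1]
opening: 0.449
```

Run:
```python
from h import *
o,s=shot("wrist","pics/w3")
print(o["t"],o["tool_pos"],o["opening"]*85.4,o["contact_force"])
```

```text
3.9667 [0.50371679 0.00456184 0.16278525] 38.32644914386619 [0.19789036 0.13777837 0.12343526]
```

View pics/w3.png

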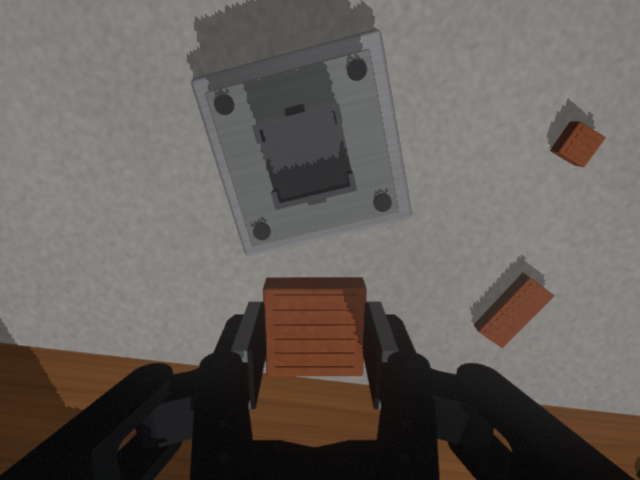

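The nest is in view. The catch noses are on the top and bottom sides (316,199),(295,109), and the finger notches are left and right, so the tool's y already roughly matches the tray's y. I'll enlarge for corners.

Run:
```python
from h import *
o,s=load("pics/w3"); save(s,"pics/w3c",(185,20,425,265),3.2)
save(s,"pics/w3d",(240,60,370,220),5)
```

```text
(no output)
```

View pics/w3c.png

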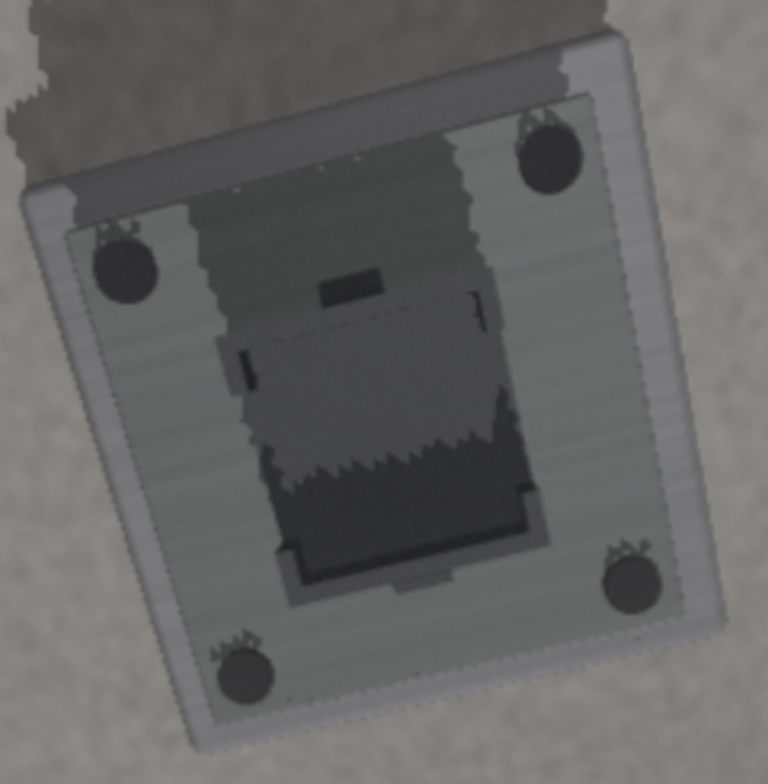

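View pics/w3d.png

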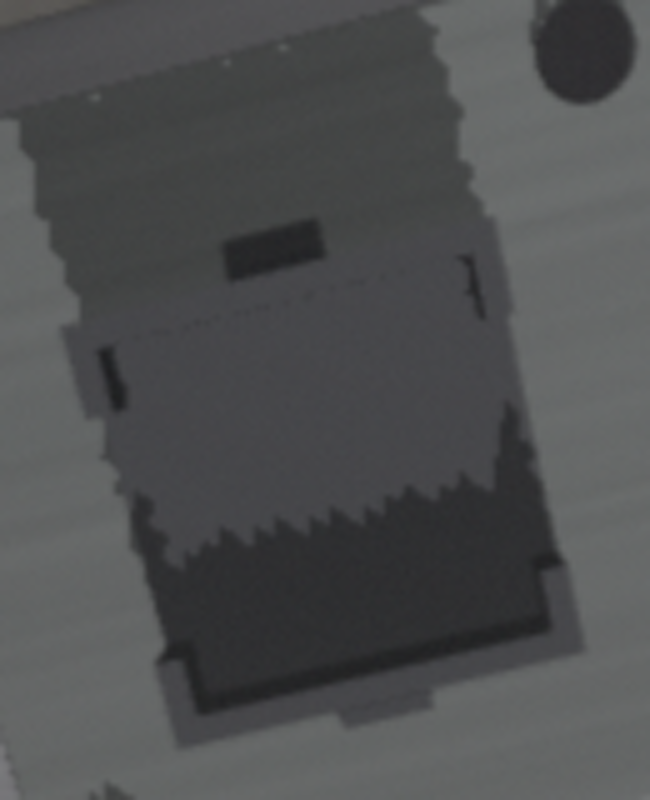

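```bash
cat > fit.py <<'E'
from h import *
from scipy.optimize import least_squares
def fit(s,o,pts,g):
    # pts: list (local xyz rel. tray/nest axis origin at world z=0, uv)
    L=np.array([p[0] for p in pts]);U=np.array([p[1] for p in pts],float)
    def w(q):
        c,n=np.cos(q[2]),np.sin(q[2]); return np.c_[q[0]+c*L[:,0]-n*L[:,1],q[1]+n*L[:,0]+c*L[:,1],L[:,2]]
    f=lambda q:(proj(s,w(q),o)-U).ravel()
    r=least_squares(f,g); return r.x,r.fun.reshape(-1,2)
E
python3 - <<'E'
from fit import *
o,s=load("pics/w3")
C=lambda a,b:(185+a/3.2-.35,20+b/3.2-.35)
D=lambda a,b:(240+a/5-.4,60+b/5-.4)
# image up = +tool x, image left = -tool y?? -> T: cam x = +tool y ; tool y is world -y
plate=[((.052,.052,.048),C(68,232)),((.052,-.052,.048),C(592,95)),((-.052,-.052,.048),C(685,617)),((-.052,.052,.048),C(215,725))]
tray=[((.026,.026,.068),D(62,325)),((.026,-.026,.068),D(497,215)),((-.026,-.026,.068),D(583,650)),((-.026,.026,.068),D(180,747))]
for n,p in(("plate",plate),("tray",tray),("both",plate+tray)):
    x,r=fit(s,o,p,[.56,0.01,.2]); print(n,x.round(4),np.degrees(x[2]).round(2)); print(r.round(1).tolist())
R=o["orientation"]
print("tile top centre in tool", R.T@(onz(s,(314.5,331),o["tool_pos"][2]+.008,o)-o["tool_pos"]))
print("tool az",np.degrees(np.arctan2(R[1,0],R[0,0])))
E
```

```text
plate [0.5583 0.0169 0.3682] 21.1
[[-1.5, -0.6], [0.9, -1.1], [0.8, 1.2], [-0.1, 1.2]]
tray [0.5587 0.0171 0.3687] 21.13
[[-0.4, -0.3], [0.0, -0.4], [0.9, 0.5], [-0.5, 0.4]]
both [0.5585 0.017  0.3683] 21.1
[[-1.7, -0.9], [0.8, -1.4], [0.7, 0.9], [-0.2, 1.0], [-0.2, -0.0], [0.1, -0.0], [1.0, 0.8], [-0.4, 0.6]]
tile top centre in tool [-2.08775755e-05  2.05128787e-05 -7.99998268e-03]
tool az 7.710218407758689
```

Plate and tray fits agree: centre (0.5586,0.0170), yaw 21.1°. I'll hover the tile just above the tray and check.

>>> {"op": "step_arm", "data": {"deltas": [[30,0.6,0,0,0,0,-0.7],[30,1.2,-0.1,0.5,0,0,-1.4],[30,1.87,-0.16,1,0,0,-2.1],[30,1.87,-0.16,1.5,0,0,-2.68],[30,1.87,-0.16,2,0,0,-2.68],[30,1.87,-0.16,2.59,0,0,-2.68],[30,1.87,-0.16,2.59,0,0,-2.68],[30,1.87,-0.16,2.59,0,0,-2.68],[30,1.87,-0.16,2.59,0,0,-2.68],[30,1.87,-0.16,2.59,0,0,-2.68]]}}

```text
t: 4.85
tool_pos: [0.5597, 0.0174, 0.0869]
orientation: [[0.933, 0.361, 0.003], [0.361, -0.933, -0.0], [0.003, 0.001, -1.0]]
contact_force: [0.3, 0.6, -0.2]
opening: 0.45
```

Run:
```python
from h import *
o,s=shot("wrist","pics/w4",(180,160,460,440),2.8)
print(o["t"],o["tool_pos"],o["opening"]*85.4,o["contact_force"])
o,s=shot("scene","pics/s4",(370,170,490,290),5)
```

```text
4.85 [0.55966056 0.0174021  0.08690553] 38.392117372093416 [ 0.33338841  0.62883671 -0.21820981]
```

View pics/w4.png

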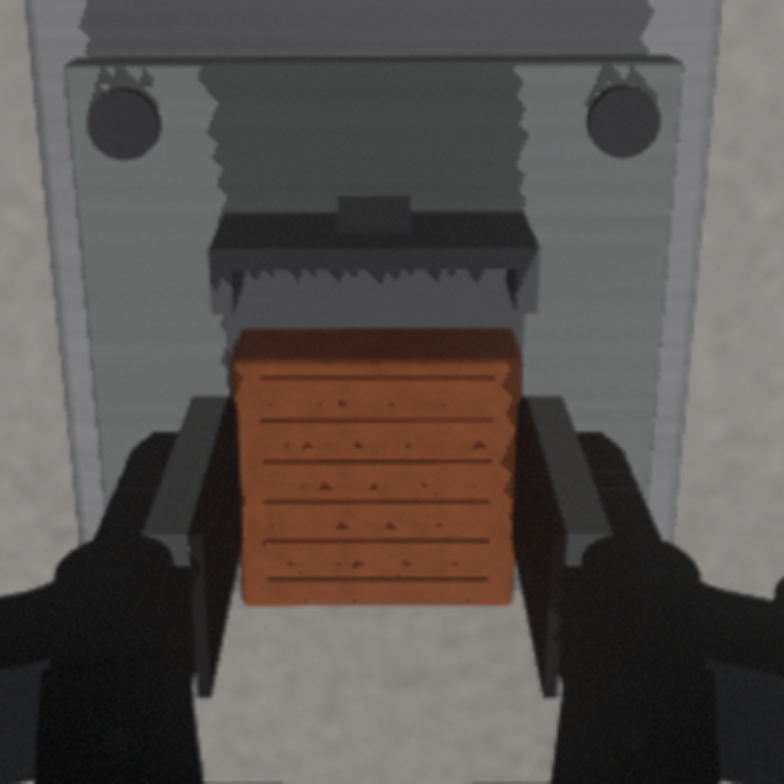

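View pics/s4.png

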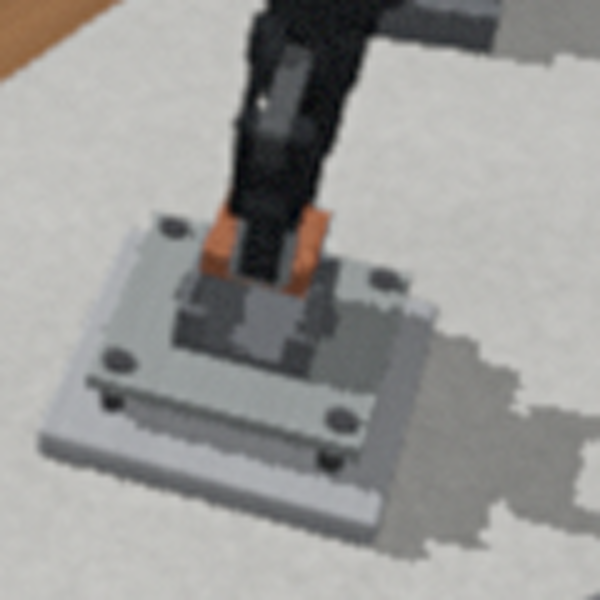

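Run:
```python
from fit import *
o,s=load("pics/w4")
C=lambda a,b:(180+a/2.8-.32,160+b/2.8-.32)
pts=[((.026,.026,.068),C(210,248)),((.026,-.026,.068),C(538,248)),((.052,.052,.048),C(66,66)),((.052,-.052,.048),C(684,66))]
x,r=fit(s,o,pts,[.56,0.017,.368]); print(x,np.degrees(x[2]),r.round(1).tolist())
R=o["orientation"]; print("tray in tool",R.T@(np.r_[x[:2],o["tool_pos"][2]]-o["tool_pos"]), "az tool",np.degrees(np.arctan2(R[1,0],R[0,0])))
K=np.array([[s["fx"],0,s["cx"]],[0,s["fy"],s["cy"]],[0,0,1]])
obj=np.array([[.02,-.02,-.006],[.02,.02,-.006],[-.02,.02,-.006],[-.02,-.02,-.006],[.02,-.02,.006],[.02,.02,.006]])
im=np.array([C(238,362),C(518,362),C(513,604),C(243,604),C(237,332),C(519,332)])
ok,rv,tv=cv2.solvePnP(obj,im,K,None)
T=s["T_tool_cam"]; print("tile centre tool",T[:3,:3]@tv[:,0]+T[:3,3]); print((T[:3,:3]@cv2.Rodrigues(rv)[0]).round(3))
pr,_=cv2.projectPoints(obj,rv,tv,K,None); print((pr[:,0]-im).round(1).tolist())
```

```text
[0.55820157 0.01725375 0.36773286] 21.069540723864474 [[-0.8, 0.9], [1.1, 1.0], [-1.6, -0.8], [1.2, -0.7]]
tray in tool [-1.41432565e-03 -3.87694165e-04 -4.21118198e-06] az tool 21.135445133410922
tile centre tool [ 1.63335521e-01 -2.41129184e-04 -2.85643513e-01]
[[-0.806 -0.    -0.592]
 [-0.001 -1.     0.001]
 [-0.592  0.001  0.806]]
[[5.4, -4.3], [-5.4, -4.3], [-0.1, 3.8], [0.1, 3.7], [2.6, 0.3], [-2.6, 0.3]]
```

Run:
```python
from fit import *
o,s=load("pics/w4")
C=lambda a,b:(180+a/2.8-.32,160+b/2.8-.32)
K=np.array([[s["fx"],0,s["cx"]],[0,s["fy"],s["cy"]],[0,0,1]])
obj=np.array([[.02,-.02,-.006],[.02,.02,-.006],[-.02,.02,-.006],[-.02,-.02,-.006],[.02,-.02,.006],[.02,.02,.006]])
im=np.array([C(238,362),C(518,362),C(513,604),C(243,604),C(237,332),C(519,332)])
T=s["T_tool_cam"]; Ti=np.linalg.inv(T)
def f(q):
    p=(obj+q)@Ti[:3,:3].T+Ti[:3,3]; u=p@K.T; return (u[:,:2]/u[:,2:]-im).ravel()
r=least_squares(f,[0,0,0]); print(r.x,r.fun.reshape(-1,2).round(1).tolist())
```

```text
[-0.00431758  0.00013438  0.00262014] [[-1.4, 0.3], [1.4, 0.3], [-0.7, 0.8], [0.7, 0.8], [2.6, -1.0], [-2.6, -1.1]]
```

Run:
```python
from fit import *
o,s=load("pics/w4"); save(s,"pics/w4c",(250,260,380,400),5.5)
C=lambda a,b:(180+a/2.8-.32,160+b/2.8-.32)
K=np.array([[s["fx"],0,s["cx"]],[0,s["fy"],s["cy"]],[0,0,1]])
obj=np.array([[.02,-.02,-.006],[.02,.02,-.006],[-.02,.02,-.006],[-.02,-.02,-.006]])
im=np.array([C(238,362),C(518,362),C(513,604),C(243,604)])
T=s["T_tool_cam"]; Ti=np.linalg.inv(T)
def f(q):
    p=(obj+q)@Ti[:3,:3].T+Ti[:3,3]; u=p@K.T; return (u[:,:2]/u[:,2:]-im).ravel()
r=least_squares(f,[0,0,0]); print(r.x,r.fun.reshape(-1,2).round(1).tolist())
for z in(-.001,0.001): 
  r=least_squares(lambda q:f([q[0],q[1],z]),[0,0]);print(z,r.x,r.fun.reshape(-1,2).round(1).tolist())
```

```text
[-0.00473468  0.00013151  0.00373465] [[-1.0, 0.1], [1.0, 0.0], [-1.1, -0.1], [1.0, -0.0]]
-0.001 [-0.00202755  0.00012534] [[-2.8, -1.2], [2.8, -1.3], [0.5, 1.6], [-0.5, 1.7]]
0.001 [-0.00317013  0.00012795] [[-2.0, -0.7], [2.0, -0.7], [-0.2, 0.9], [0.1, 0.9]]
```

View pics/w4c.png

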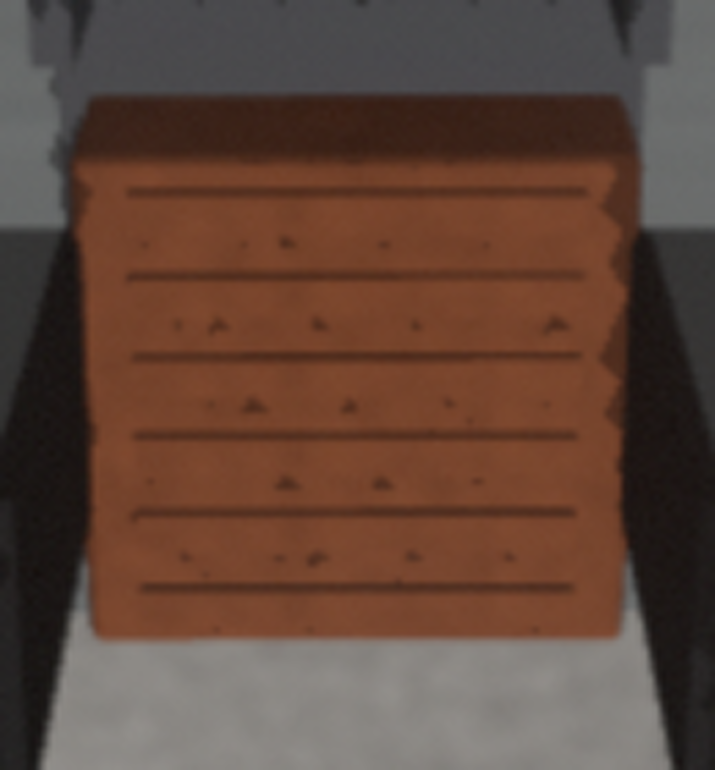

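Run:
```python
from fit import *
o,s=load("pics/w4")
C=lambda a,b:(250+a/5.5-.4,260+b/5.5-.4)
K=np.array([[s["fx"],0,s["cx"]],[0,s["fy"],s["cy"]],[0,0,1]])
obj=np.array([[.02,-.02,-.006],[.02,.02,-.006],[-.02,.02,-.006],[-.02,-.02,-.006],[.02,-.02,.006],[.02,.02,.006]])
im=np.array([C(73,160),C(640,160),C(622,638),C(95,638),C(92,96),C(622,96)])
T=s["T_tool_cam"]; Ti=np.linalg.inv(T)
def f(q):
    p=(obj@cv2.Rodrigues(np.array([0,q[3] if len(q)>3 else 0,0.]))[0].T+q[:3])@Ti[:3,:3].T+Ti[:3,3]; u=p@K.T; return (u[:,:2]/u[:,2:]-im).ravel()
for g in([0,0,0],[0,0,0,0]):
  r=least_squares(f,g); print(r.x,r.fun.reshape(-1,2).round(1).tolist())
```

```text
[-3.98458047e-03  8.73701345e-05  2.35339211e-03] [[0.2, 0.1], [0.1, 0.0], [-0.5, 0.3], [0.1, 0.3], [0.3, -0.3], [-0.3, -0.4]]
[-3.91865165e-03  8.72171060e-05  2.26277796e-03  4.61765109e-03] [[0.1, 0.2], [0.2, 0.1], [-0.5, 0.2], [0.1, 0.2], [0.3, -0.4], [-0.2, -0.4]]
```

Run:
```python
from fit import *
o,s=load("pics/w4")
save(s,"pics/w4e",(195,170,435,280),3.3)
```

```text
(no output)
```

View pics/w4e.png

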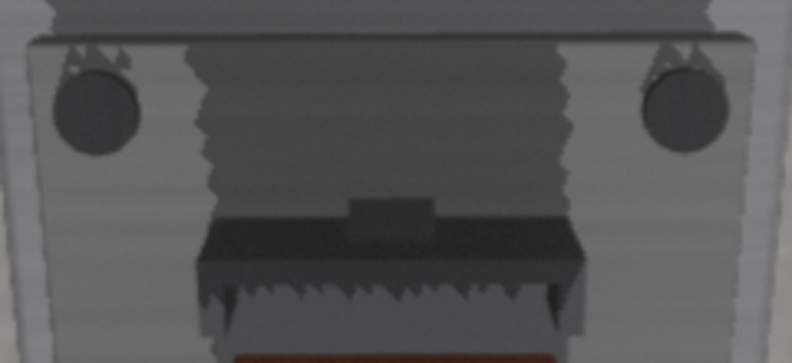

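Run:
```python
from fit import *
o,s=load("pics/w4")
C=lambda a,b:(195+a/3.3-.35,170+b/3.3-.35)
pts=[((.052,.052,.048),C(28,44)),((.052,-.052,.048),C(756,42)),((.026,.026,.068),C(197,262)),((.026,-.026,.068),C(586,258)),((.026,.026,.048),C(214,220)),((.026,-.026,.048),C(570,217)),((.0225,.0225,.068),C(235,287)),((.0225,-.0225,.068),C(550,284))]
R=o["orientation"]
for dz in (-.004,-.002,0,.002,.004):
    q=[((p[0][0],p[0][1],p[0][2]+dz),p[1]) for p in pts]
    x,r=fit(s,o,q,[.56,0.017,.368]); print(dz,np.degrees(x[2]).round(2),(r**2).sum().round(2),(R.T@(np.r_[x[:2],o["tool_pos"][2]]-o["tool_pos"])).round(4))
    if dz==-.002: print(r.round(1).tolist())
```

```text
-0.004 21.39 20.11 [-0.0024 -0.0002 -0.    ]
-0.002 21.39 19.24 [-0.0018 -0.0002 -0.    ]
[[-0.5, 0.3], [-0.0, -0.2], [0.3, -0.1], [0.1, 0.5], [1.0, -0.4], [-0.9, 0.0], [-2.9, -0.2], [2.8, 0.2]]
0 21.39 31.36 [-0.0013 -0.0002 -0.    ]
0.002 21.39 57.38 [-0.0007 -0.0002 -0.    ]
0.004 21.39 98.3 [-0.0002 -0.0002 -0.    ]
```

The tile sits 1.9 mm behind the tray in tool x (both measured with the same camera bias). I'll correct that and descend.

>>> {"op": "step_arm", "data": {"deltas": [[30,0.06,-0.01,0,0,0,-0.05],[30,0.06,-0.01,0.2,0,0,-0.05],[30,0.06,-0.01,0.4,0,0,-0.05],[30,0.06,-0.01,0.6,0,0,-0.05],[30,0.06,-0.01,0.7,0,0,-0.05],[30,0.06,-0.01,0.75,0,0,-0.05],[30,0.06,-0.01,0.75,0,0,-0.05],[30,0.06,-0.01,0.75,0,0,-0.05]]}}

```text
t: 5.62
tool_pos: [0.5601, 0.019, 0.0625]
orientation: [[0.931, 0.366, -0.0], [0.366, -0.931, -0.0], [-0.0, -0.0, -1.0]]
contact_force: [-0.4, 0.4, 0.3]
opening: 0.451
```

Run:
```python
from h import *
o,s=shot("wrist","pics/w5",(180,160,460,440),2.8)
print(o["t"],o["tool_pos"],o["opening"]*85.4,o["contact_force"])
```

```text
5.6167 [0.56014974 0.01904915 0.06254112] 38.54971725893114 [-0.43738457  0.38005526  0.25306509]
```

View pics/w5.png

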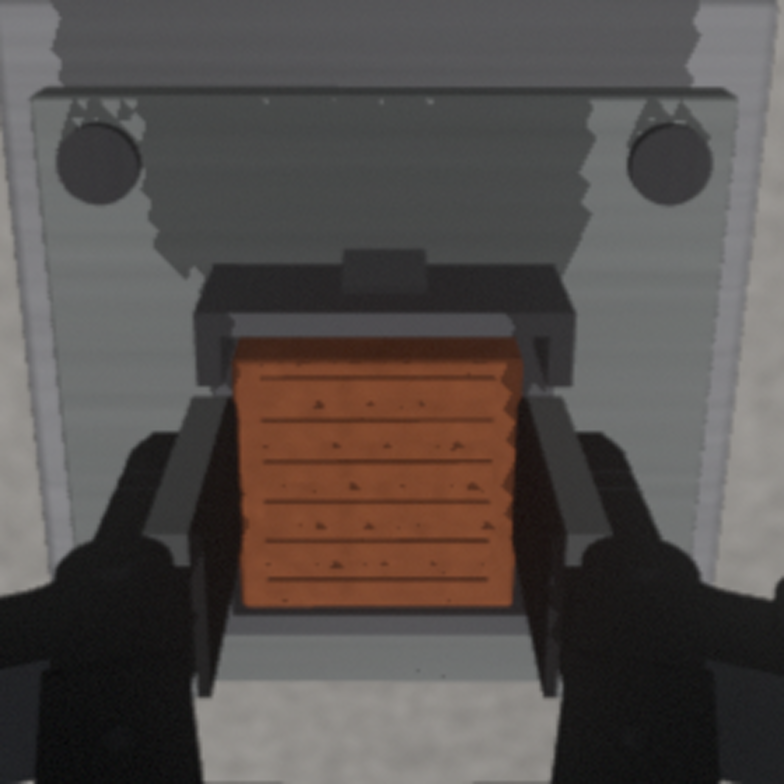

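The tile is in the recess, slightly to the rear (rear gap about 0.7 mm, front about 3 mm). I'll nudge it forward and finish the descent.

>>> {"op": "step_arm", "data": {"deltas": [[30,0.04,0.02,0,0,0,0],[30,0.04,0.02,0.03,0,0,0],[30,0.04,0.02,0.06,0,0,0],[30,0.04,0.02,0.09,0,0,0],[30,0.04,0.02,0.1,0,0,0],[30,0.04,0.02,0.1,0,0,0],[30,0.04,0.02,0.1,0,0,0]]}}

```text
t: 6.25
tool_pos: [0.5615, 0.0189, 0.0596]
orientation: [[0.931, 0.366, -0.0], [0.366, -0.931, -0.0], [-0.0, 0.0, -1.0]]
contact_force: [-0.4, -0.1, -0.4]
opening: 0.452
```

>>> {"op": "step_arm", "data": {"deltas": [[30,0,0,0.02,0,0,0],[30,0,0,0.04,0,0,0],[30,0,0,0.05,0,0,0],[30,0,0,0.05,0,0,0]]}}

```text
t: 6.58
tool_pos: [0.5617, 0.0189, 0.0588]
orientation: [[0.931, 0.366, 0.001], [0.366, -0.931, -0.0], [0.0, 0.0, -1.0]]
contact_force: [-2.8, 0.3, 3.5]
opening: 0.453
```

Contact at 0.0588, as predicted. Releasing, then rising.

>>> {"op": "step_arm", "data": {"deltas": [[50,0,0,0,0,0,0],[60,0,0,0,0,0,0],[70,0,0,0,0,0,0],[70,0,0,0,0,0,0],[70,0,0,-0.5,0,0,0],[85,0,0,-1.5,0,0,0],[85,0,0,-2.5,0,0,0],[85,0,0,-3.5,0,0,0],[85,0,0,-3.5,0,0,0],[85,0,0,-3.5,0,0,0],[85,0,0,-3.5,0,0,0]]}}

```text
t: 7.5
tool_pos: [0.5612, 0.0189, 0.1625]
orientation: [[0.931, 0.366, -0.001], [0.366, -0.931, -0.0], [-0.001, -0.0, -1.0]]
contact_force: [0.7, -0.7, -0.7]
opening: 0.997
```

Run:
```python
from h import *
o,s=shot("wrist","pics/w6",(200,120,440,340),3.3)
print(o["t"],o["tool_pos"],o["opening"]*85.4,o["contact_force"])
```

```text
7.5 [0.56116539 0.01892768 0.16250091] 85.14402168103972 [ 0.69878897 -0.68432922 -0.74682169]
```

View pics/w6.png

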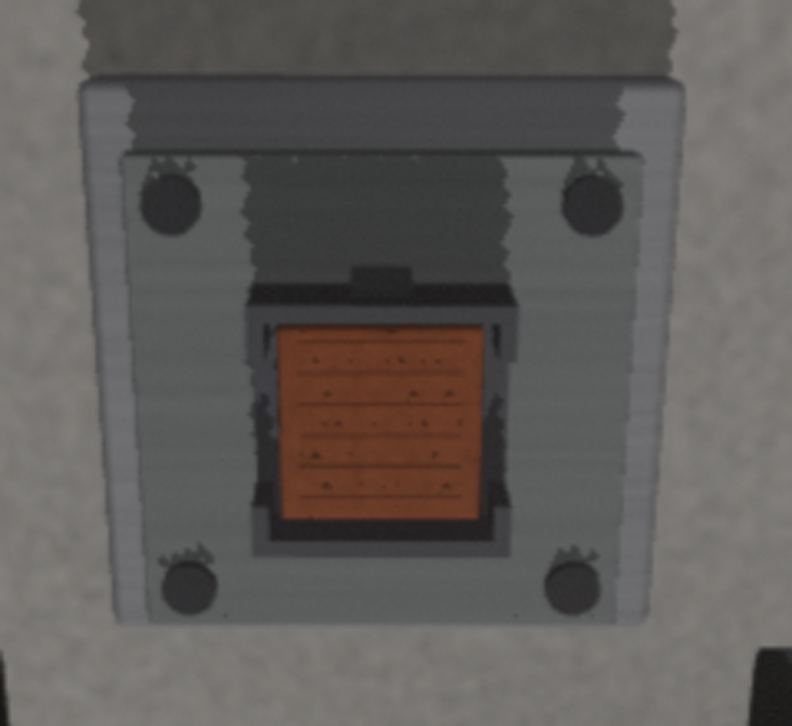

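The tile lies flat inside the walls. I'll measure its offset, and the tray pose again.

Run:
```python
from fit import *
o,s=load("pics/w6")
C=lambda a,b:(200+a/3.3-.35,120+b/3.3-.35)
tray=[((.026,.026,.068),C(246,309)),((.026,-.026,.068),C(518,307)),((-.026,-.026,.068),C(510,557)),((-.026,.026,.068),C(254,557))]
plate=[((.052,.052,.048),C(121,156)),((.052,-.052,.048),C(646,156)),((-.052,-.052,.048),C(618,624)),((-.052,.052,.048),C(148,624))]
tile=[((.02,.02,.066),C(277,327)),((.02,-.02,.066),C(485,327)),((-.02,-.02,.066),C(480,520)),((-.02,.02,.066),C(281,520))]
R=o["orientation"]
for dz in(0,-.003):
 for n,p in(("tray",tray),("plate",plate),("tile",tile)):
  p=[((a[0],a[1],a[2]+dz),u) for a,u in p]
  x,r=fit(s,o,p,[.56,0.017,.368]); print(dz,n,x.round(4),np.degrees(x[2]).round(2),"tool",(R.T@(np.r_[x[:2],0]-np.r_[o["tool_pos"][:2],0])).round(4),abs(r).max().round(1))
```

```text
0 tray [0.5585 0.0171 0.3766] 21.58 tool [-0.0032  0.0007  0.    ] 0.6
0 plate [0.5587 0.0169 0.3742] 21.44 tool [-0.003  0.001  0.   ] 1.0
0 tile [0.5598 0.0179 0.3731] 21.38 tool [-0.0016  0.0005  0.    ] 0.2
-0.003 tray [0.5575 0.0167 0.3766] 21.58 tool [-0.0042  0.0007  0.    ] 0.2
-0.003 plate [0.558  0.0166 0.3742] 21.44 tool [-0.0038  0.001   0.    ] 1.1
-0.003 tile [0.5589 0.0175 0.3731] 21.38 tool [-0.0026  0.0005  0.    ] 0.4
```

Tile offset is about 1.5 mm in x and under 0.5 mm in y, which is within tolerance. Now to the cover.

>>> {"op": "step_arm", "data": {"deltas": [[85,0,-1,-1,0,0,0],[85,-0.3,-2.3,-1,0,0,0],[85,-0.6,-3.6,-1,0,0,0],[85,-0.8,-4.9,-1,0,0,0],[85,-1,-6.2,-1,0,0,0],[85,-1,-7.5,-1,0,0,0],[85,-1,-8.6,-1,0,0,0],[85,-1,-9.4,-1,0,0,0],[85,-1,-9.4,-1,0,0,0],[85,-1,-9.4,-1,0,0,0],[85,-1,-9.4,-1,0,0,0]]}}

```text
t: 8.47
tool_pos: [0.4301, 0.2697, 0.1916]
orientation: [[0.931, 0.366, -0.002], [0.366, -0.931, -0.002], [-0.003, 0.001, -1.0]]
contact_force: [-0.2, -0.6, -0.1]
opening: 0.995
```

Run:
```python
from h import *
o,s=shot("wrist","pics/w7")
print(o["t"],o["tool_pos"],o["opening"]*85.4,o["contact_force"])
```

```text
8.4667 [0.43009129 0.26974248 0.19159987] 85.00982563192636 [-0.16196272 -0.64355347 -0.09679409]
```

View pics/w7.png

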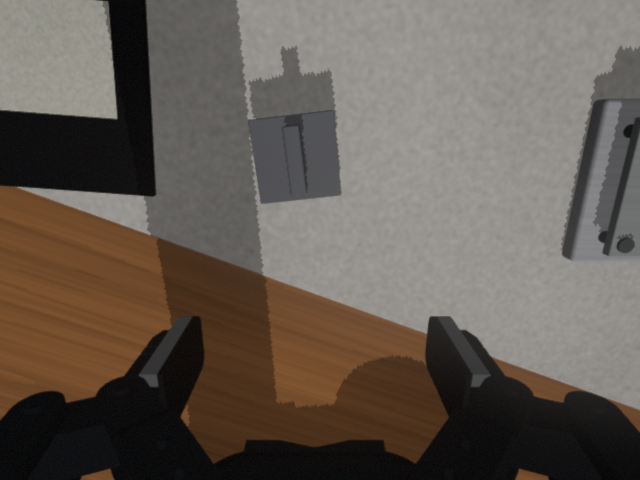

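The cover is at (295,157), with its bar running along tool x. Enlarging.

Run:
```python
from h import *
o,s=load("pics/w7"); save(s,"pics/w7c",(240,100,350,210),6)
```

```text
(no output)
```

View pics/w7c.png

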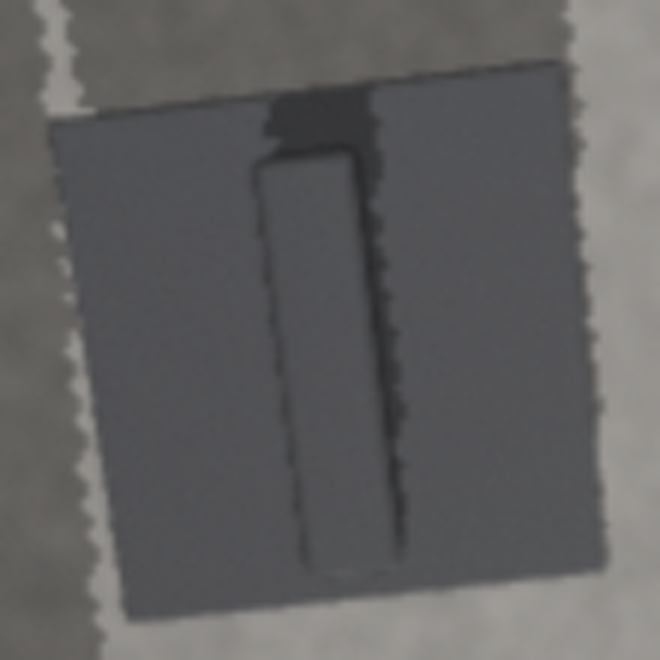

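Run:
```python
from fit import *
o,s=load("pics/w7")
C=lambda a,b:(240+a/6-.4,100+b/6-.4)
top=[((.032,.032,.032),C(52,122)),((.032,-.032,.032),C(568,66)),((-.032,-.032,.032),C(605,570)),((-.032,.032,.032),C(128,620))]
bar=[((.025,.006,.052),C(258,163)),((.025,-.006,.052),C(352,155)),((-.025,-.006,.052),C(398,570)),((-.025,.006,.052),C(308,575))]
R=o["orientation"]
for n,p in(("top",top),("bar",bar),("both",top+bar)):
  x,r=fit(s,o,p,[.477,.288,.3]); print(n,x.round(4),np.degrees(x[2]).round(2),"tool units",(R.T@(np.r_[x[:2],0]-np.r_[o["tool_pos"][:2],0])/.03).round(3),abs(r).max().round(1))
print(np.degrees(np.arctan2(R[1,0],R[0,0])))
```

```text
top [0.4707 0.3004 0.4761] 27.28 tool units [ 1.634 -0.457 -0.005] 1.1
bar [0.4705 0.3005 0.4739] 27.15 tool units [ 1.63  -0.463 -0.005] 1.5
both [0.4706 0.3005 0.4755] 27.24 tool units [ 1.632 -0.46  -0.005] 1.5
21.448429549993612
```

Cover at (0.4706,0.3005), yaw 27.2°; the top plate and bar fits agree. I'll approach it.

>>> {"op": "step_arm", "data": {"deltas": [[85,0.8,-0.2,0,0,0,-0.6],[85,1.63,-0.46,0.5,0,0,-1.16],[85,1.63,-0.46,1.5,0,0,-1.16],[85,1.63,-0.46,2.5,0,0,-1.16],[85,1.63,-0.46,3.5,0,0,-1.16],[85,1.63,-0.46,4,0,0,-1.16],[85,1.63,-0.46,4,0,0,-1.16],[85,1.63,-0.46,4,0,0,-1.16],[85,1.63,-0.46,4,0,0,-1.16]]}}

```text
t: 9.27
tool_pos: [0.4724, 0.3008, 0.0747]
orientation: [[0.89, 0.457, 0.002], [0.457, -0.89, 0.001], [0.002, 0.0, -1.0]]
contact_force: [-0.3, -0.0, 0.2]
opening: 0.995
```

Run:
```python
from h import *
o,s=shot("wrist","pics/w8",(170,150,470,450),2.6)
print(o["t"],o["tool_pos"],o["opening"]*85.4,o["contact_force"])
```

```text
9.2667 [0.47236629 0.30080832 0.07466656] 84.97656771653182 [-0.26797737 -0.04707719  0.17879358]
```

View pics/w8.png

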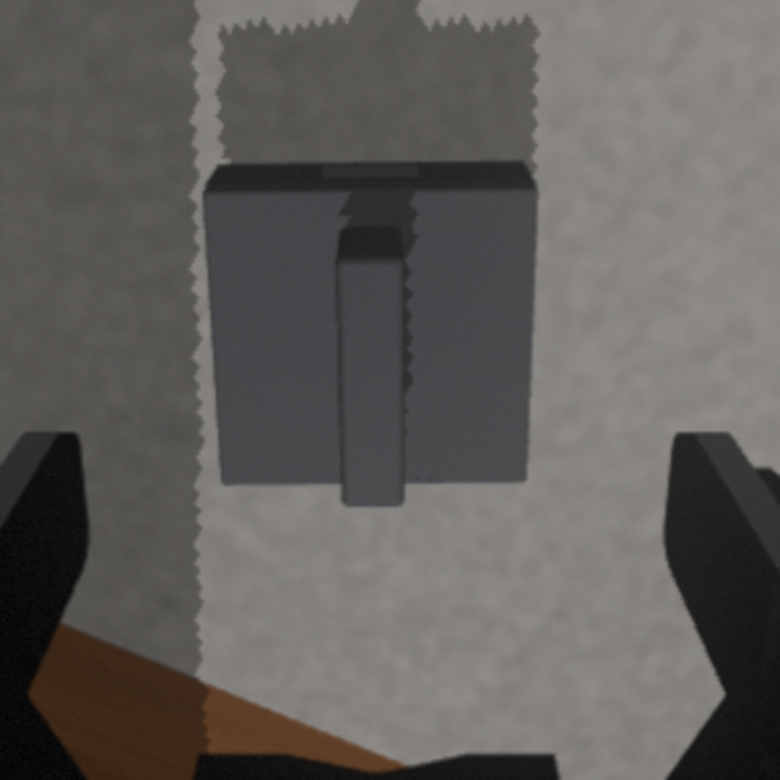

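The window is visible on the front side and the bar is centred between the fingers.

Run:
```python
from fit import *
o,s=load("pics/w8")
C=lambda a,b:(170+a/2.6-.3,150+b/2.6-.3)
top=[((.032,.032,.032),C(204,192)),((.032,-.032,.032),C(538,190)),((-.032,-.032,.032),C(526,482)),((-.032,.032,.032),C(222,485))]
bar=[((.025,.006,.052),C(337,262)),((.025,-.006,.052),C(405,260)),((-.025,-.006,.052),C(403,506)),((-.025,.006,.052),C(342,506))]
R=o["orientation"]
for dz in (0,-.003):
  p=[((a[0],a[1],a[2]+dz),u) for a,u in top+bar]
  x,r=fit(s,o,p,[.477,.288,.47]); print(dz,x.round(4),np.degrees(x[2]).round(2),"tool",(R.T@(np.r_[x[:2],0]-np.r_[o["tool_pos"][:2],0])).round(4),(r**2).sum().round(1))
print(np.degrees(np.arctan2(R[1,0],R[0,0])))
```

```text
0 [0.4708 0.3008 0.4811] 27.57 tool [-0.0014 -0.0007 -0.    ] 20.3
-0.003 [0.4696 0.3002 0.4812] 27.57 tool [-0.0027 -0.0007 -0.    ] 3.5
27.164329659252694
```

>>> {"op": "step_arm", "data": {"deltas": [[85,-0.06,-0.02,0.3,0,0,-0.07],[85,-0.06,-0.02,0.7,0,0,-0.07],[85,-0.06,-0.02,1,0,0,-0.07],[85,-0.06,-0.02,1.27,0,0,-0.07],[85,-0.06,-0.02,1.27,0,0,-0.07],[85,-0.06,-0.02,1.27,0,0,-0.07],[85,-0.06,-0.02,1.27,0,0,-0.07]]}}

```text
t: 9.9
tool_pos: [0.4692, 0.3009, 0.035]
orientation: [[0.886, 0.463, 0.0], [0.463, -0.886, -0.0], [-0.0, 0.0, -1.0]]
contact_force: [0.1, -0.2, 0.2]
opening: 0.997
```

>>> {"op": "step_arm", "data": {"deltas": [[40,0,0,0,0,0,0],[20,0,0,0,0,0,0],[5,0,0,0,0,0,0],[5,0,0,0,0,0,0],[5,0,0,0,0,0,0],[5,0,0,0,0,0,0],[5,0,0,0,0,0,0],[5,0,0,0,0,0,0],[5,0,0,0,0,0,0],[5,0,0,0,0,0,0],[5,0,0,0,0,0,0],[5,0,0,0,0,0,0]], "squeeze": 90}}

```text
t: 10.9
tool_pos: [0.4694, 0.301, 0.0355]
orientation: [[0.886, 0.463, 0.001], [0.463, -0.886, 0.0], [0.001, 0.0, -1.0]]
contact_force: [-0.5, 0.3, 3.8]
opening: 0.109
```

Run:
```python
from h import *
o,s=shot("wrist","pics/w9",(170,200,470,450),2.6)
print(o["t"],o["tool_pos"],o["opening"]*85.4,o["contact_force"])
```

```text
10.9 [0.46937225 0.3009992  0.03550861] 9.339625661263618 [-0.45202502  0.25919937  3.75119617]
```

View pics/w9.png

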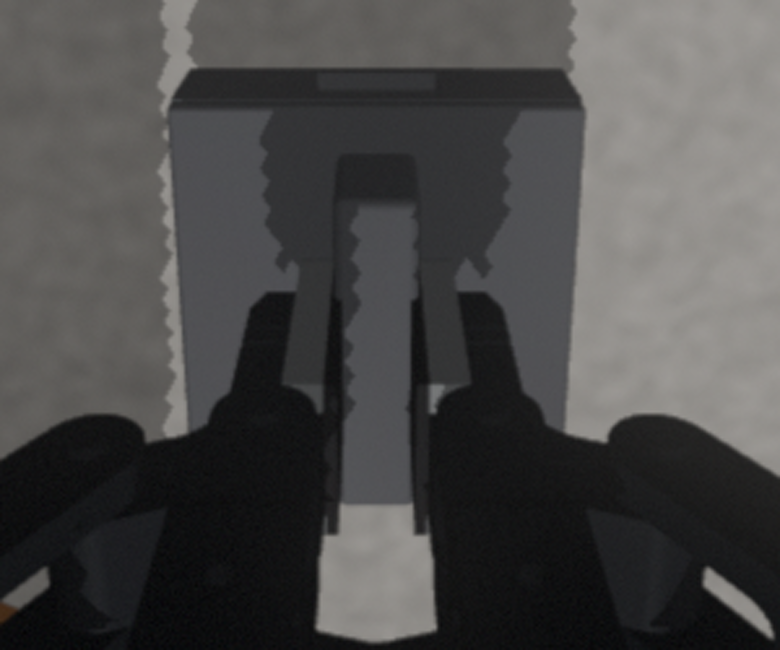

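Cover gripped (TCP 0.0355, cover_grip at 0.042). Lift and carry it over the nest.

>>> {"op": "step_arm", "data": {"deltas": [[5,0,0,-0.5,0,0,0],[5,0,0,-1.5,0,0,0],[5,0,0,-2.7,0,0,0],[5,-0.2,1,-4,0,0,0.3],[5,-0.4,2,-4,0,0,0.6],[5,-0.6,3.2,-4,0,0,0.9],[5,-0.8,4.4,-4,0,0,1.22],[5,-1,5.6,-4,0,0,1.22],[5,-1.25,6.8,-4,0,0,1.22],[5,-1.5,8,-4,0,0,1.22],[5,-1.7,9.1,-4,0,0,1.22],[5,-1.78,9.73,-4,0,0,1.22]]}}

```text
t: 11.95
tool_pos: [0.5569, 0.0138, 0.1538]
orientation: [[0.932, 0.364, -0.002], [0.364, -0.932, -0.002], [-0.002, 0.001, -1.0]]
contact_force: [0.1, 0.9, -0.4]
opening: 0.113
```

>>> {"op": "step_arm", "data": {"deltas": [[5,0,0,0,0,0,0],[5,0,0,0.4,0,0,0],[5,0,0,0.8,0,0,0],[5,0,0,1.2,0,0,0],[5,0,0,1.3,0,0,0],[5,0,0,1.3,0,0,0],[5,0,0,1.3,0,0,0],[5,0,0,1.3,0,0,0]]}}

```text
t: 12.62
tool_pos: [0.5573, 0.018, 0.1166]
orientation: [[0.93, 0.367, 0.001], [0.367, -0.93, -0.0], [0.001, 0.001, -1.0]]
contact_force: [0.9, 0.2, -0.5]
opening: 0.109
```

Run:
```python
from h import *
o,s=shot("wrist","pics/w10",(150,130,480,440),2.4)
print(o["t"],o["tool_pos"],o["opening"]*85.4,o["contact_force"])
```

```text
12.6167 [0.55725653 0.01796044 0.11657577] 9.3485671232421 [ 0.85473937  0.16355216 -0.53680889]
```

View pics/w10.png

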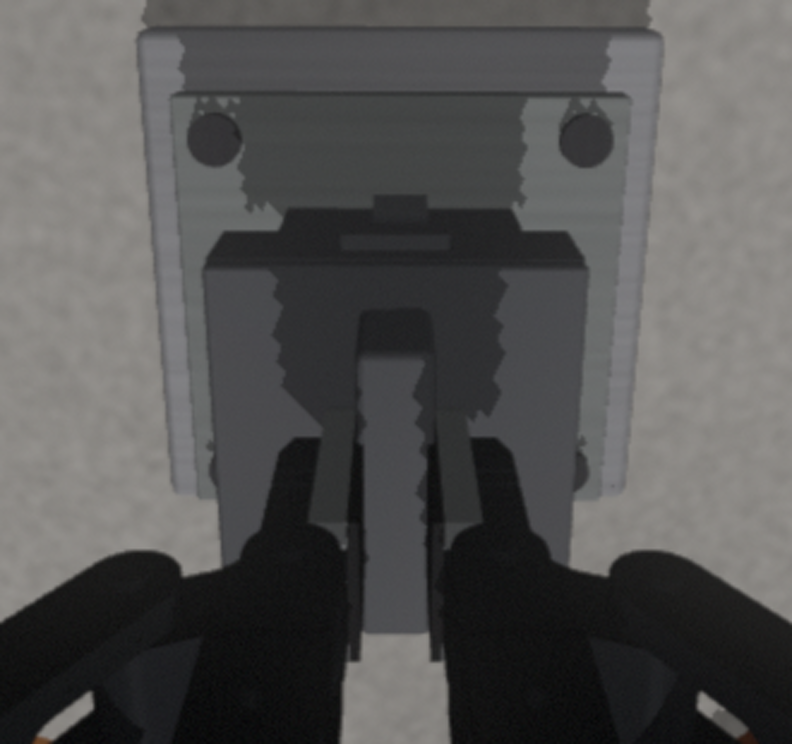

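Run:
```python
from fit import *
o,s=load("pics/w10")
save(s,"pics/w10c",(150,130,430,345),2.85)
save(s,"pics/w10d",(215,320,405,400),4)
```

```text
(no output)
```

View pics/w10c.png

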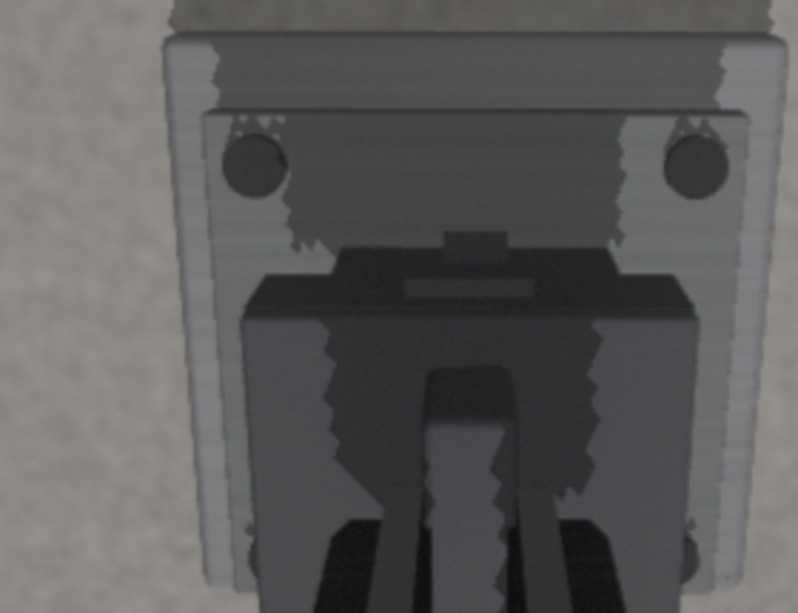

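View pics/w10d.png

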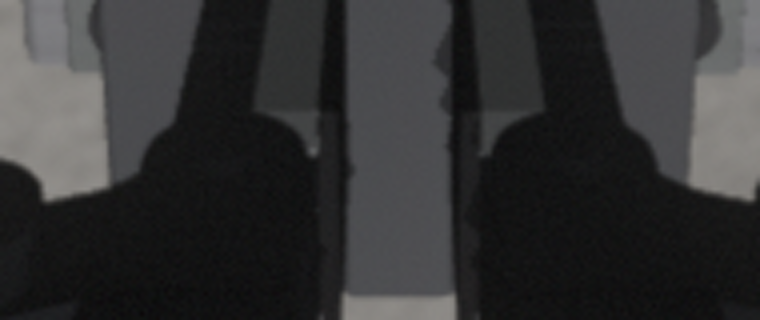

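```bash
cat > rel.py <<'E'
from fit import *
def fit4(s,L,U,g=(0,0,0,0),fixz=None):
    """L in part frame (x fwd, y left, z up) -> tool frame (x,-y,-z); returns x,y,z,yaw in tool"""
    L=np.array(L)*[1,-1,-1];U=np.array(U)
    K=np.array([[s["fx"],0,s["cx"]],[0,s["fy"],s["cy"]],[0,0,1]]);Ti=np.linalg.inv(s["T_tool_cam"])
    def f(q):
        if fixz is not None: q=[q[0],q[1],fixz,q[2]]
        p=(L@cv2.Rodrigues(np.array([0,0,q[3]]))[0].T+q[:3])@Ti[:3,:3].T+Ti[:3,3];u=p@K.T
        return (u[:,:2]/u[:,2:]-U).ravel()
    r=least_squares(f,g if fixz is None else g[:3]); return r.x,r.fun.reshape(-1,2)
E
python3 - <<'E'
from rel import *
o,s=load("pics/w10")
C=lambda a,b:(150+a/2.85-.35,130+b/2.85-.35)
D=lambda a,b:(215+a/4-.4,320+b/4-.4)
cov=[((.032,.032,-.01),C(242,319)),((.032,-.032,-.01),C(699,317)),((.032,.032,-.032),C(265,276)),((.032,-.032,-.032),C(672,275)),((.025,.006,.01),C(426,421)),((.025,-.006,.01),C(515,420)),((-.025,.006,.01),D(345,295)),((-.025,-.006,.01),D(454,295))]
tr=[((.052,.052,-.006),C(203,113)),((.052,-.052,-.006),C(749,113)),((-.052,.052,-.006),D(70,72)),((-.052,-.052,-.006),D(742,73)),((.026,.026,-.006),C(343,249)),((.026,-.026,-.006),C(608,249))]
for n,p in(("cover",cov),("tray",tr)):
    x,r=fit4(s,[a for a,_ in p],[u for _,u in p]); print(n,(x[:3]*1000).round(2),np.degrees(x[3]).round(2),r.round(1).tolist())
    for z in ((-.0065,-.0035) if n=="cover" else (o["tool_pos"][2]-.054,o["tool_pos"][2]-.051)):
        x,r=fit4(s,[a for a,_ in p],[u for _,u in p],fixz=z); print("  z",z,(x[:2]*1000).round(2),np.degrees(x[2]).round(2),(r**2).sum().round(1))
E
```

```text
cover [ 0.22  0.09 -3.65] -0.07 [[-0.1, -0.3], [-0.4, 0.2], [1.2, 0.1], [-0.5, 0.2], [-1.4, -0.5], [1.0, -0.2], [-1.3, 0.2], [1.7, 0.2]]
  z -0.0065 [1.46 0.08] -0.07 32.9
  z -0.0035 [0.15 0.09] -0.07 10.3
tray [ 0.39  1.21 64.67] 0.07 [[-0.4, 0.2], [0.3, 0.4], [0.6, 0.4], [-0.6, 0.3], [0.2, -0.7], [-0.2, -0.6]]
  z 0.0625757659407351 [0.96 1.2 ] 0.07 8.6
  z 0.06557576594073511 [0.15 1.22] 0.07 3.5
```

Cover-to-tray offset is only 1.1 mm in y (0.1 mm in x, 0.1° yaw). I'll correct it and lower to just before the catches.

>>> {"op": "step_arm", "data": {"deltas": [[5,0,0.037,0.1,0,0,0],[5,0,0.037,0.3,0,0,0],[5,0,0.037,0.5,0,0,0],[5,0,0.037,0.65,0,0,0],[5,0,0.037,0.75,0,0,0],[5,0,0.037,0.85,0,0,0],[5,0,0.037,0.85,0,0,0],[5,0,0.037,0.85,0,0,0]]}}

```text
t: 13.33
tool_pos: [0.5573, 0.0164, 0.0903]
orientation: [[0.93, 0.366, -0.0], [0.366, -0.93, -0.0], [-0.0, -0.0, -1.0]]
contact_force: [0.3, -0.2, -0.6]
opening: 0.114
```

Run:
```python
from h import *
o,s=shot("wrist","pics/w11",(150,130,480,440),2.4)
print(o["t"],o["tool_pos"],o["opening"]*85.4,o["contact_force"])
o,s=shot("scene","pics/s11",(370,170,490,290),5)
```

```text
13.3333 [0.55728204 0.01637558 0.09033469] 9.742755844626648 [ 0.27964274 -0.21790887 -0.6327035 ]
```

View pics/w11.png

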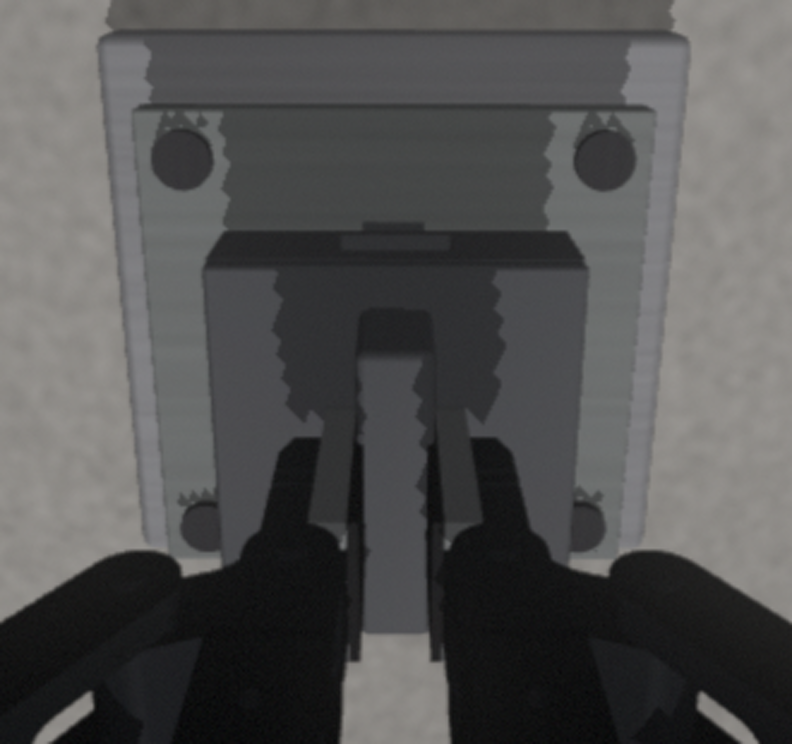

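View pics/s11.png

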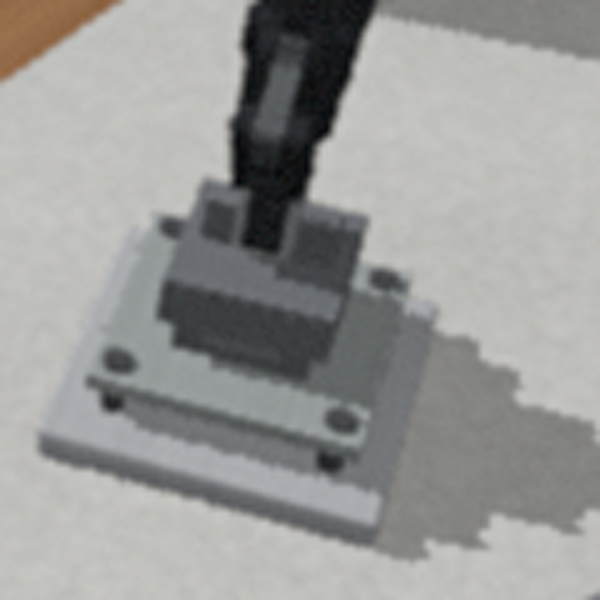

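No contact yet, the skirt is round the tray rim, and nose and window are aligned. Pressing down gradually with a stronger grip.

>>> {"op": "step_arm", "data": {"deltas": [[5,0,0,0.05,0,0,0],[5,0,0,0.1,0,0,0],[5,0,0,0.15,0,0,0],[5,0,0,0.2,0,0,0],[5,0,0,0.25,0,0,0],[5,0,0,0.3,0,0,0],[5,0,0,0.3,0,0,0],[5,0,0,0.3,0,0,0]], "squeeze": 120}}

```text
t: 14.1
tool_pos: [0.5582, 0.0164, 0.0828]
orientation: [[0.93, 0.366, 0.002], [0.366, -0.93, -0.0], [0.002, 0.001, -1.0]]
contact_force: [-1.0, 0.3, 5.0]
opening: 0.101
```

>>> {"op": "step_arm", "data": {"deltas": [[5,0,0,0.05,0,0,0],[5,0,0,0.1,0,0,0],[5,0,0,0.15,0,0,0],[5,0,0,0.2,0,0,0],[5,0,0,0.2,0,0,0],[5,0,0,0.2,0,0,0]]}}

```text
t: 14.6
tool_pos: [0.5588, 0.0163, 0.078]
orientation: [[0.93, 0.366, 0.004], [0.366, -0.93, -0.0], [0.004, 0.002, -1.0]]
contact_force: [-0.2, 0.6, 8.7]
opening: 0.104
```

>>> {"op": "step_arm", "data": {"deltas": [[5,0,0,0.03,0,0,0],[5,0,0,0.06,0,0,0],[5,0,0,0.09,0,0,0],[5,0,0,0.12,0,0,0],[5,0,0,0.12,0,0,0],[5,0,0,0.12,0,0,0]]}}

```text
t: 15.1
tool_pos: [0.5591, 0.0162, 0.0736]
orientation: [[0.93, 0.366, 0.005], [0.366, -0.93, -0.0], [0.004, 0.002, -1.0]]
contact_force: [1.9, 0.1, 5.6]
opening: 0.103
```

>>> {"op": "step_arm", "data": {"deltas": [[5,0,0,0.03,0,0,0],[5,0,0,0.06,0,0,0],[5,0,0,0.06,0,0,0],[5,0,0,0.06,0,0,0]]}}

```text
t: 15.43
tool_pos: [0.559, 0.0162, 0.0722]
orientation: [[0.93, 0.366, 0.004], [0.366, -0.93, -0.0], [0.004, 0.002, -1.0]]
contact_force: [0.2, 1.1, 6.7]
opening: 0.107
```

Run:
```python
from h import *
o,s=shot("wrist","pics/w12",(150,130,480,440),2.4)
print(o["t"],o["tool_pos"],o["opening"]*85.4,o["contact_force"])
o,s=shot("scene","pics/s12",(370,170,490,290),5)
```

```text
15.4333 [0.55903899 0.01620645 0.07223212] 9.129145325680515 [0.20958902 1.13397702 6.72140402]
```

View pics/w12.png

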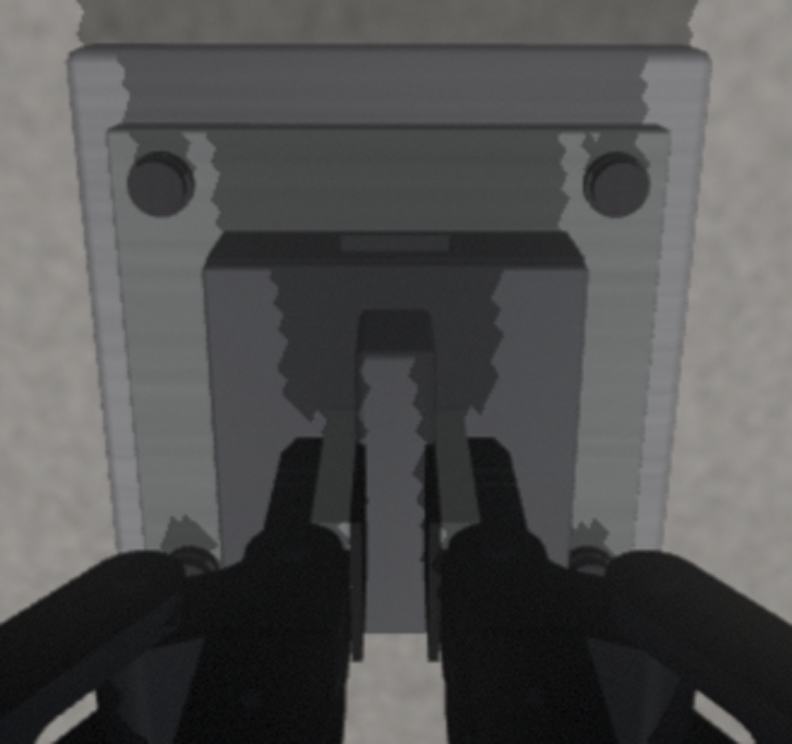

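The force dropped (8.7 → 5.6 N) and then rose again, as a snap would. The posts now stand proud of the plate, so it has sunk. Pressing about 3 mm more.

>>> {"op": "step_arm", "data": {"deltas": [[5,0,0,0.03,0,0,0],[5,0,0,0.06,0,0,0],[5,0,0,0.09,0,0,0],[5,0,0,0.12,0,0,0],[5,0,0,0.12,0,0,0],[5,0,0,0.12,0,0,0],[5,0,0,0.12,0,0,0],[5,0,0,0.12,0,0,0]]}}

```text
t: 16.2
tool_pos: [0.5591, 0.0162, 0.0696]
orientation: [[0.93, 0.366, 0.005], [0.366, -0.93, -0.001], [0.004, 0.002, -1.0]]
contact_force: [-1.5, 0.2, 11.6]
opening: 0.102
```

Run:
```python
from h import *
o,s=shot("wrist","pics/w13",(180,130,440,260),3)
print(o["t"],o["tool_pos"],o["opening"]*85.4,o["contact_force"],o["torque"])
o,s=shot("scene","pics/s13",(370,180,490,290),6)
o,s=shot("side","pics/d13",(170,190,290,290),6)
```

```text
16.2 [0.55905754 0.01620591 0.06964946] 8.697163029391278 [-1.46310931  0.22953359 11.61655208] [0.04604653 0.40322506 0.00291231]
```

View pics/w13.png

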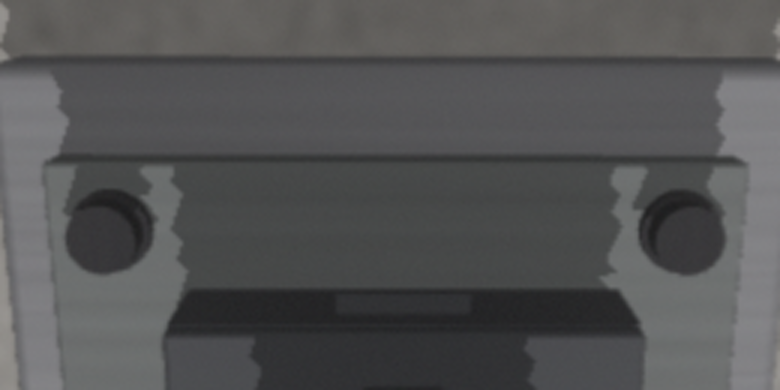

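View pics/s13.png

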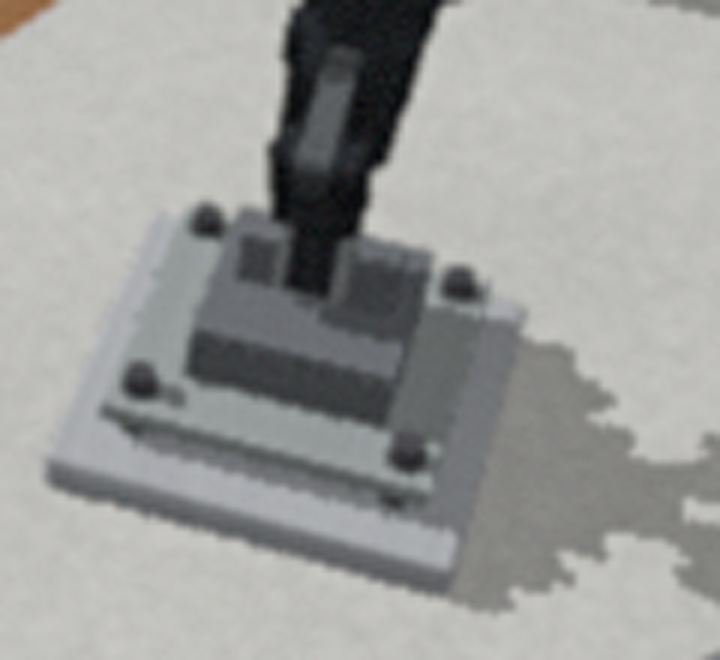

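View pics/d13.png

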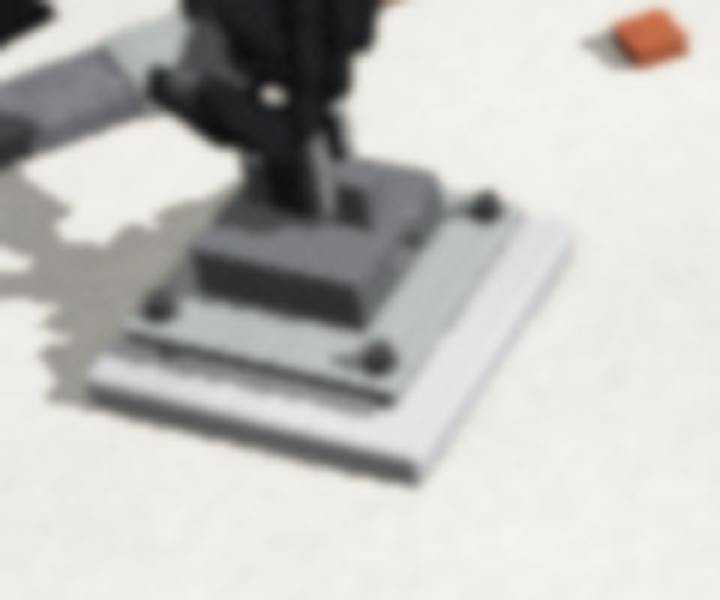

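Position (5.9 mm below the home TCP height of 0.0755) and force (11.6 N, which means about 5.7 mm of plate travel) agree. So the cover is fully home and level, with the plate well down. Handing in.

Run:
```python
from h import *
o=env.get_obs(); print(o["t"],o["tool_pos"],o["contact_force"])
print(env.sign_off())
```

```text
16.35 [0.55906818 0.0162163  0.06965914] [-1.67761979 -0.13077    10.62700488]
the job is handed in; nothing more can be done
None
```

I packed the 40 mm square tile flat in the tray and pressed the case cover down until it snapped. I handed in at 16.35 s, still gripping and pressing the cover. The hand-in gives no verdict, so success is judged from my own checks.

- **Tile:** before covering, the wrist camera showed it lying flat, about 1.5 mm off the tray's middle in x and under 0.5 mm in y. The limit is 3.5 mm.
- **Snap:** the push rose to at least 8.7 N, dropped to 5.6 N, then rose again. I could not see the catches directly. That both are out is inferred from this force drop, the cover height matching fully home and the tool staying level (about 0.005 rad).
- **Plate:** the final push was about 10.6 to 11.6 N. By tool height the plate is about 5.9 mm down; by the push it is about 5 to 6 mm, against the 3 mm asked.
- **Other tiles:** I made no move near the other three tiles or the coloured look-alikes. I did not re-measure their positions at the end.
- **Disagreements:**
  - The wrist camera read heights about 3 mm off, so I aligned by comparing parts within the same picture.
  - The tool shifted about 1.8 mm in x while pressing. The skirt has about 2 mm of play on the tray, so that should stay inside the 3 mm limit, but I did not measure the cover's offset afterwards.

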